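# Clear a leather bench into the sliding-till tool chest

### The job

Clear the leather bench into the tool chest: every pricking iron into the blue box, every wooden slicker into the yellow box and every brass buckle into the sliding till on top, sliding the till out of the way by its black tab as needed. Finish with the till slid fully against its stop over the blue box, so that the irons are covered, and leave everything else on the bench (stone, dye bottle, shears, maul, dividers) where it is.

Things in the scene. Friction and masses are not known exactly. Their poses are not given: they have to be found in the camera images.
- chest: Dark wooden tool chest, open on top, fixed on the bench to the robot's left: 172 (x) x 344 (y) mm, long walls 60 mm high, end walls 78 mm. Its long direction y runs across the bench, turned by up to 0.2 rad. Origin: centre of its underside, on the bench. Two coloured boxes stand in it side by side along y; a till (sliding tray) runs on top of its long walls.
- blue_box: Blue open box fixed in the chest, for the pricking irons: outer 158 x 158 x 50 mm high, walls and floor 4 mm. Origin: centre of its underside, 8 mm above the bench (inner floor at 12, rim at 58 mm above the bench). Axes parallel to the chest's. In either the +y or the -y half of the chest, its centre 81 mm from the chest's middle.
- yellow_box: Yellow plastic open box, same as the blue one, in the other half of the chest; for the slickers.
- till (a joint): Till position along the chest's +y, m: 0 in the middle, stops at -0.081 and +0.081. Pale plywood open tray, outer 172 (x) x 156 (y) x 35 mm, walls and floor 5 mm, underside 62.5 and rim 97.5 mm above the bench. At a stop it covers one box and leaves the other open; between, it covers part of both. Slides with 2 N friction, stays where left, cannot be lifted off.
- till_in (a point): Centre of the till's inner floor, 67.5 mm above the bench; moves with the till, axes parallel to the chest's.
- till_grip (a point): Grip point of the till's handle: a black upright tab, 14 (x) x 22 (y) mm, on the middle of the till's front (-x) wall, rising 30 mm above its rim to 127.5 mm above the bench. The point is on the tab's axis, 8 mm below its top, 119.5 mm above the bench. Pinch it from above and slide along the chest's y.
- slicker1: Wooden edge slicker, a paddle of dark brown wood lying flat, 110 mm long, 18 mm thick, about 50 g: a handle 18 mm wide from x = -48 to +14 mm, then a blade 36 mm wide with black grooves to x = +62 mm. Origin: underside of the handle, at the grip point close to the centre of mass; x runs along it towards the blade, z up. May be absent.
- slicker2: Wooden edge slicker, a paddle of dark brown wood lying flat, 110 mm long, 18 mm thick, about 50 g: a handle 18 mm wide from x = -48 to +14 mm, then a blade 36 mm wide with black grooves to x = +62 mm. Origin: underside of the handle, at the grip point close to the centre of mass; x runs along it towards the blade, z up. May be absent.
- slicker3: Wooden edge slicker, a paddle of dark brown wood lying flat, 110 mm long, 18 mm thick, about 50 g: a handle 18 mm wide from x = -48 to +14 mm, then a blade 36 mm wide with black grooves to x = +62 mm. Origin: underside of the handle, at the grip point close to the centre of mass; x runs along it towards the blade, z up. May be absent.
- iron1: Pricking iron, a steel hand tool lying flat, 112 mm long, 12 mm thick, about 70 g: a dark square shaft 12 mm wide from x = -48 to +32 mm, then a bright head 24 mm wide with four prongs to x = +64 mm. Origin: underside of the shaft at the grip point close to the centre of mass; x runs along it towards the prongs, z up. May be absent.
- iron2: Pricking iron, a steel hand tool lying flat, 112 mm long, 12 mm thick, about 70 g: a dark square shaft 12 mm wide from x = -48 to +32 mm, then a bright head 24 mm wide with four prongs to x = +64 mm. Origin: underside of the shaft at the grip point close to the centre of mass; x runs along it towards the prongs, z up. May be absent.
- buckle1: Brass belt buckle lying flat, an open rectangular frame 56 (x) x 46 (y) x 9 mm thick, bars 8 mm wide, about 70 g. Origin: centre of its underside, z up. Can be gripped across its 46 mm width. May be absent.
- buckle2: Brass belt buckle lying flat, an open rectangular frame 56 (x) x 46 (y) x 9 mm thick, bars 8 mm wide, about 70 g. Origin: centre of its underside, z up. Can be gripped across its 46 mm width. May be absent.
- stone: Bystander among the things to sort: grey sharpening stone, 85 x 50 x 28 mm, 350 g. Origin: centre of underside.
- dye: Bystander: amber dye bottle with black cap, 48 mm across, 85 mm high, standing. Origin: centre of underside.
- shears: Bystander: large shears with blue handles lying flat beyond the things to sort; about 260 mm long, 15 mm high. Origin: underside, at the pivot; x towards the blade tips.
- maul: Bystander: white-headed maul standing on its head, 66 mm across, 210 mm high. Origin: centre of underside.
- dividers: Bystander: steel dividers lying flat in front of the chest, 150 mm long, 10 mm high. Origin: underside at the hinge end; x towards the points.

How it is judged:
At the end, for the whole second after the job is handed in: Each iron lies in the blue box and each slicker in the yellow box (origin within the walls, under 45 mm above its underside), each buckle in the till (under 30 mm above its floor), all at rest, and the till's centre is within 8 mm of the blue box's centre, as at that stop (x of slicker1 in the frame of yellow_box between -0.077 and 0.077 m and y of slicker1 in the frame of yellow_box between -0.077 and 0.077 m and z of slicker1 in the frame of yellow_box between -0.004 and 0.045 m and linear speed of each of slicker1, slicker2, slicker3, iron1, iron2, buckle1, buckle2 below 0.02 m/s and x of slicker2 in the frame of yellow_box between -0.077 and 0.077 m and y of slicker2 in the frame of yellow_box between -0.077 and 0.077 m and z of slicker2 in the frame of yellow_box between -0.004 and 0.045 m and x of slicker3 in the frame of yellow_box between -0.077 and 0.077 m and y of slicker3 in the frame of yellow_box between -0.077 and 0.077 m and z of slicker3 in the frame of yellow_box between -0.004 and 0.045 m and x of iron1 in the frame of blue_box between -0.077 and 0.077 m and y of iron1 in the frame of blue_box between -0.077 and 0.077 m and z of iron1 in the frame of blue_box between -0.004 and 0.045 m and x of iron2 in the frame of blue_box between -0.077 and 0.077 m and y of iron2 in the frame of blue_box between -0.077 and 0.077 m and z of iron2 in the frame of blue_box between -0.004 and 0.045 m and x of buckle1 in the frame of till_in between -0.081 and 0.081 m and y of buckle1 in the frame of till_in between -0.073 and 0.073 m and z of buckle1 in the frame of till_in between -0.004 and 0.03 m and x of buckle2 in the frame of till_in between -0.081 and 0.081 m and y of buckle2 in the frame of till_in between -0.073 and 0.073 m and z of buckle2 in the frame of till_in between -0.004 and 0.03 m and horizontal distance between till_in and blue_box below 0.008 m); the robot touches nothing.
It fails at once if a bystander (stone, dye bottle, shears, maul or dividers) is moved more than 40 mm (distance of any of stone, dye, shears, maul, dividers from where it was at the start of the episode above 0.04 m).
Of slicker1, slicker2, slicker3 only 2 to 3 are there at a start; the rules pass over those that are not, and their reading is None.
Of iron1, iron2 only 1 to 2 are there at a start; the rules pass over those that are not, and their reading is None.
Of buckle1, buckle2 only 1 to 2 are there at a start; the rules pass over those that are not, and their reading is None.
At some moment in a run one of slicker1, slicker2, slicker3, iron1, iron2, buckle1, buckle2 may be knocked a few centimetres aside while the robot is not near it.
Once in a run the grip may slacken for a moment while it holds something.
It also fails if it takes over 210 s, if anything falls off the work surface, if the arm or the gripper's body presses on something with over 40 N, if the wrist force passes 120 N, or if a joint passes its speed limit or range.

### The arm

A 6-joint arm with a two-finger parallel gripper is mounted at the origin on the work surface. World frame = base frame: x ahead of the robot, y to its left, z up, the work surface at z = 0. Lengths are in m, angles in rad, forces in N, time in s.
With the tool pointing down it reaches from about 0.425 to 1.125 m from the base axis. Payload 14.9 kg.
Tool frame: the origin (TCP) lies midway between the tips of the shut fingers; the grasp point (between the pads) lies 19 mm behind it; z points along the fingers, y is the line along which they close (so a half turn about z gives the same grasp; the last joint's range is limited). The gripper opens to 91 mm and grips with 3 to 60 N. Pads are 32 mm wide; open, the fingers measure 118 mm over their backs; the gripper's body (76 mm by 178 mm) begins 60 mm behind the grasp point.
Start: joints at [-1.332, 0.379, 1.734, -0, 1.028, -0.033], TCP at [0.188, -0.674, 0.214] pointing down, gripper open.
Joint ranges: [-2.77, 2.77], [-0.74, 2.19], [0, 2.66], [-1.06, 4.2], [0.31, 2.87], [-3.08, 3.08]. Speed limits (rad/s): [1.89, 1.89, 2.39, 3.14, 3.14, 3.14].

### API

Orientations are given as a rotation vector (axis times angle).
In Python, from rig import observe, optics, ticket gives the robot as it stands. The module is installed in compiled form; this text tells all that it offers.
- The arm moves only by the tool step_arm, never from a script. Its argument "commands" is a list of rows, each an object with "linear": the shift along the tool's x, y, z in mm, a list of three; "roll": the turn about the tool's z in rad; "hand": the closure, from -1 (fully open) to 1 (shut). A call has exactly 10 rows; each row shifts and turns the commanded pose from where the row before left it, along the tool's axes as they then stand; what a row does not reach is not made up. A row lasts 1/8 s, in which the tool goes at most 62.5 mm and 10.7 degrees, less where a joint would pass 70% of its speed; a pose out of reach is approached as far as the arm can. A call with a gripper value outside its range is refused whole. The fingers move at their own pace and stop on an object; the grip force is fixed at half the most. Time passes only in rows, so rows that do not move let the fingers close, or fill a call up. It gives the time, the measured TCP pose, the force, the opening and the grip force at its end, in the units of the state.
- observe(): the state, without advancing time (a new reading comes with each control period).
- optics.snapshot(name): name is "side" or "top" or "wrist"; returns a dict with "color" (400x640x3 uint8, red, green, blue), "z_map" (400x640 float32, m along the optical axis (not along the pixel's ray), 0 where there is no reading), "intrinsics" (3x3 intrinsics, pixels), "extrinsics" (4x4, takes a point from camera to world coordinates). Camera axes: x right, y down, z forward; pixel columns grow to the right and rows downward; lengths in m; the calibration is good to about 2 mm. A picture is of the moment at which its call begins.
- ticket.finish_job(): hands the job in; it is judged then, once.
Trained networks look in a picture, given as the dict that the camera call returned (one of the last four; its "shot" number tells which), for a name from the list of things; names that differ only in an ending like _2 or _b are one class to them, and where a whole thing is asked for, a point or a joint stands for the part that bears it (a point fixed in the world has none). Each returns a list of dicts, best first, with "confidence" (0 to 1); they miss things now and then, are a little off and sometimes report something else, mostly with a low value. They report only what shows in the picture. A call takes as long as a camera call.
- optics.find_in(target, picture): "position" ([x, y, z] in m, in world coordinates, good to about 4 mm: the middle of the surface that is visible of it).
- optics.pinpoint(target, picture): "position" ([x, y, z] in m, in world coordinates, good to about 4 mm: a listed point, or the origin of a listed thing).
The state is a dict: "clock": time; "joint_pos": joint angles; "qd": joint speeds; "joint_efforts": joint torques, N m; "position": TCP position; "orientation": TCP orientation; "ft_force": force on the tool from outside, world axes, zero at the start; "wrist_torque": the same for the moment, N m; "opening": finger opening in m; "finger_force": force on a finger pad.
Only numpy, scipy, OpenCV 4.12 (cv2) and the standard library are available. Lean on these libraries where they do the work, as an engineer would, in place of code of your own. Each camera call takes 0.05 s, during which the arm holds its last target. There are 200 camera calls.

## Working session

There is one attempt and no reset: what is moved stays moved. The work goes in short steps, Python scripts to look and compute and a tool call to move; the robot and the scene stay as the last step left them, time stands still between calls to the robot, and variables do not carry over. Pictures are saved under pics/ and viewed, at most 14 in all, crops included, and the job is handed in when it is done.

Besides the shell and the picture viewer there is one more tool, called after "Call:" as a command line: name --argument value ..., lists and objects as JSON in quotes. step_arm: Moves the arm, as the interface text tells. Its arguments: {"type":"object","properties":{"commands":{"type":"array","items":{"type":"object","properties":{"linear":{"type":"array","items":{"type":"number"}},"roll":{"type":"number"},"hand":{"type":"number"}}}}},"required":["commands"]}

```bash
mkdir -p pics
cat > h.py <<'E'
import numpy as np,cv2
from rig import observe,optics,ticket
def save(s,n): cv2.imwrite('pics/'+n+'.png',s['color'][:,:,::-1])
def world(s):
    K=s['intrinsics'];z=s['z_map'];v,u=np.mgrid[:400,:640]
    P=np.stack([(u-K[0,2])*z/K[0,0],(v-K[1,2])*z/K[1,1],z],-1)
    T=s['extrinsics'];return P@T[:3,:3].T+T[:3,3]
E
python3 - <<'E'
from h import *
s=optics.snapshot('top');save(s,'top1');np.save('w.npy',world(s))
print(observe()); print(s['extrinsics'],s['intrinsics'])
for n in ['slicker1','iron1','buckle1','till_grip','till_in','blue_box','yellow_box','chest','stone','dye','shears','maul','dividers']:
    print(n,[(np.round(d['position'],3).tolist(),round(d['confidence'],2)) for d in optics.pinpoint(n,s)])
s=optics.snapshot('side');save(s,'side1')
E
```

```text
{'clock': 0.05, 'joint_pos': array([-1.33231673e+00,  3.79385407e-01,  1.73475588e+00,  8.49132633e-06,
        1.02845304e+00, -3.33179824e-02]), 'qd': array([ 9.19002603e-06, -2.81212221e-04,  4.12960045e-04,  1.00776570e-03,
        1.66535302e-03,  4.01142115e-04]), 'joint_efforts': array([-2.02232426e-03, -7.65741062e+01, -4.35762513e+01,  6.53518969e-02,
        3.98347434e-02, -6.67316613e-06]), 'position': array([ 0.18782182, -0.67394995,  0.21331676]), 'orientation': array([-3.11164002e+00, -4.25483786e-01,  1.49712043e-04]), 'ft_force': array([-0.41967708, -0.43550542, -0.06228563]), 'wrist_torque': array([ 0.04478867, -0.01083694, -0.02344377]), 'finger_force': 0.0, 'opening': 0.09121880580020629}
[[-0.02741582 -0.99712289  0.0706704   0.48808019]
 [-0.99929716  0.0291463   0.02357275 -0.04568675]
 [-0.02556471 -0.06997446 -0.99722115  1.08677272]
 [ 0.          0.          0.          1.        ]] [[391.93741872   0.         313.14678288]
 [  0.         391.93741872 196.23375107]
 [  0.           0.           1.        ]]
slicker1 [([0.433, -0.409, 0.0], 0.76), ([0.569, -0.302, 0.001], 0.66), ([0.37, 0.086, 0.002], 0.26)]
iron1 [([0.576, -0.174, -0.003], 0.52)]
buckle1 [([0.434, -0.186, -0.001], 0.66)]
till_grip [([0.489, 0.21, 0.119], 0.93)]
till_in [([0.569, 0.221, 0.065], 0.95)]
blue_box [([0.538, 0.336, 0.01], 0.6)]
yellow_box [([0.578, 0.172, 0.007], 0.96)]
chest [([0.558, 0.249, 0.004], 0.88)]
stone [([0.433, -0.06, 0.002], 0.71)]
dye [([0.555, 0.25, 0.004], 0.29)]
shears [([0.748, -0.108, 0.0], 0.64), ([0.696, -0.345, 0.004], 0.4)]
maul [([0.693, -0.344, 0.004], 0.81)]
dividers []
```

View pics/top1.png

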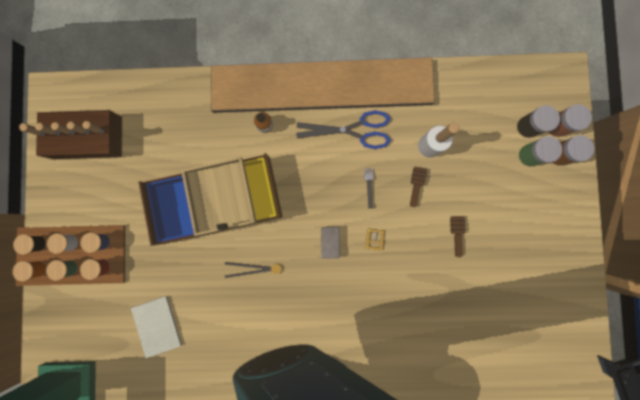

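View pics/side1.png

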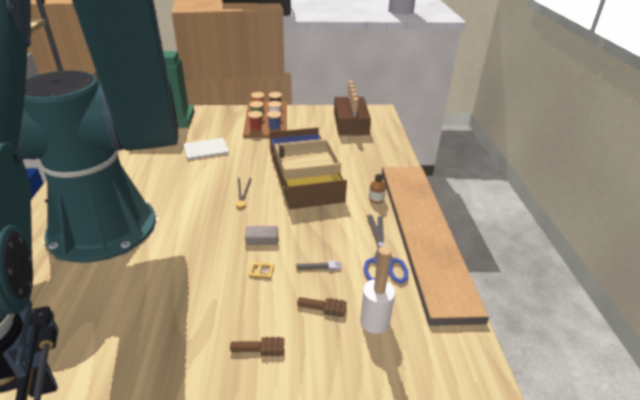

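The top view shows 2 slickers (px 418,186 and 458,235), one iron (370,188), one buckle (376,238), the stone (331,241), blue on the left (+y) half, yellow on the right, and the till between them with its tab at (222,227). The side view agrees. Next I measure orientations.

```bash
cat >> h.py <<'E'
def rect(pts):
    (c,sz,a)=cv2.minAreaRect((pts[:,:2]*1000).astype(np.float32))
    if sz[0]<sz[1]: sz=sz[::-1];a+=90
    return np.round(c,1),np.round(sz,1),round(((a+90)%180)-90,1)
def blob(W,c,zmin,zmax,r):
    m=(abs(W[...,2]-(zmin+zmax)/2)<(zmax-zmin)/2)&(np.hypot(W[...,0]-c[0],W[...,1]-c[1])<r)
    n,l,st,ce=cv2.connectedComponentsWithStats(m.astype(np.uint8))
    k=1+np.argmax(st[1:,4]) ; return W[l==k]
def go(x,y,z,yaw):
    """delta in tool frame to TCP target x,y,z (m), tool-x axis at world yaw (mod pi)"""
    from scipy.spatial.transform import Rotation as Ro
    o=observe();R=Ro.from_rotvec(o['orientation']).as_matrix()
    cur=np.arctan2(R[1,0],R[0,0]); d=(cur-yaw+np.pi/2)%np.pi-np.pi/2
    t=R.T@(np.array([x,y,z])-o['position'])
    print('lin mm',np.round(t*1000,1),'roll',round(d,3),'alt roll',round(d-np.sign(d)*np.pi,3),'j6',round(o['joint_pos'][5],2),'cur yaw',round(cur,3),'pos',np.round(o['position'],4),'tilt',np.round(R[:,2],3))
E
python3 - <<'E'
from h import *
W=np.load('w.npy')
for n,c,a,b,r in [('s1',(.433,-.409),.006,.03,.09),('s2',(.569,-.302),.006,.03,.09),('iron',(.576,-.174),.004,.03,.08),('buckle',(.434,-.186),.003,.03,.05),('stone',(.433,-.06),.01,.04,.08),('chest',(.558,.249),.05,.09,.24),('tillrim',(.569,.221),.085,.11,.15)]:
    p=blob(W,c,a,b,r);print(n,rect(p),len(p),'mean',p.mean(0).round(4))
E
```

```text
s1 (array([ 445.2, -409.6]), array([107.7,  37.1]), -1.6) 428 mean [ 0.4528 -0.4083  0.0163]
s2 (array([ 581.5, -304.8]), array([109.1,  37.7]), -13.2) 407 mean [ 0.5901 -0.3052  0.0164]
iron (array([ 583.1, -173.2]), array([111. ,  22.7]), -4.0) 218 mean [ 0.586  -0.1754  0.0107]
buckle (array([ 441.9, -183.4]), array([55.8, 48.9]), -6.8) 227 mean [ 0.4411 -0.1847  0.0079]
stone (array([437.2, -63.5]), array([84.5, 49.2]), 0.4) 583 mean [ 0.4377 -0.0634  0.0268]
chest (array([567.2, 224.3]), array([161.5, 144.2]), 10.8) 3459 mean [0.5688 0.228  0.0675]
tillrim (array([566.6, 221.4]), array([172.7, 157. ]), 10.9) 671 mean [0.5713 0.2259 0.095 ]
```

Run:
```python
from h import *
W=np.load('w.npy')
m=(abs(W[...,2]-.078)<.01)&(np.hypot(W[...,0]-.558,W[...,1]-.249)<.22)
p=W[m][:,:2]-[.558,.249];c,s=np.cos(.19),np.sin(.19)
q=p@np.array([[c,-s],[s,c]]); 
e=q[abs(q[:,1])>.14]; print(np.percentile(e[e[:,1]>0],[2,50,98],axis=0),np.percentile(e[e[:,1]<0],[2,50,98],axis=0))
go(.442,-.184,.16,-.12)
```

```text
[[-0.07946188  0.16592987]
 [ 0.00061441  0.16864407]
 [ 0.08554281  0.17328215]] [[-0.07881657 -0.1707701 ]
 [ 0.00259581 -0.16811808]
 [ 0.08596615 -0.16474825]]
lin mm [ 376.4 -404.1   53.9] roll 0.392 alt roll -2.75 j6 -0.03 cur yaw 0.272 pos [ 0.1879 -0.6743  0.214 ] tilt [-0. -0. -1.]
```

Call:
step_arm --commands '[{"linear":[31,-33.5,0],"roll":0,"hand":-1},{"linear":[31,-33.5,0],"roll":0,"hand":-1},{"linear":[31,-33.5,0],"roll":0,"hand":-1},{"linear":[31,-33.5,0],"roll":0,"hand":-1},{"linear":[31,-33.5,0],"roll":0,"hand":-1},{"linear":[31,-33.5,0],"roll":0,"hand":-1},{"linear":[31,-33.5,0],"roll":0,"hand":-1},{"linear":[31,-33.5,0],"roll":0,"hand":-1},{"linear":[31,-33.5,0],"roll":0,"hand":-1},{"linear":[31,-33.5,0],"roll":0,"hand":-1}]'

```text
clock: 2.0
position: [0.3972, -0.2671, 0.2142]
orientation: [3.112, 0.425, 0.001]
ft_force: [0.8, -0.7, -0.1]
opening: 0.0915
finger_force: 0.0
```

Call:
step_arm --commands '[{"linear":[31,-33.5,0],"roll":0,"hand":-1},{"linear":[31,-33.5,0],"roll":0,"hand":-1},{"linear":[0,0,15],"roll":0.131,"hand":-1},{"linear":[0,0,15],"roll":0.131,"hand":-1},{"linear":[0,0,15],"roll":0.13,"hand":-1},{"linear":[0,0,0],"roll":0,"hand":-1},{"linear":[0,0,0],"roll":0,"hand":-1},{"linear":[0,0,0],"roll":0,"hand":-1},{"linear":[0,0,0],"roll":0,"hand":-1},{"linear":[0,0,0],"roll":0,"hand":-1}]'

```text
clock: 3.25
position: [0.4384, -0.1873, 0.1692]
orientation: [3.136, -0.188, 0.001]
ft_force: [-0.5, 0.1, 0.0]
opening: 0.0913
finger_force: 0.0
```

Run:
```python
from h import *
s=optics.snapshot('wrist');save(s,'w1');W=world(s)
p=blob(W,(.442,-.184),.003,.025,.05);print(rect(p),len(p),p.mean(0))
t=optics.snapshot('top');Wt=world(t);save(t,'top2');m=blob(Wt,(.5,-.3),.003,.03,.4)
go(.442,-.184,.01,-.12)
```

```text
(array([ 441.2, -184.5]), array([56.3, 46. ]), -7.7) 1367 [ 0.44216011 -0.18437987  0.00901458]
lin mm [  3.2  -3.7 159. ] roll 0.0 alt roll -3.142 j6 1.24 cur yaw -0.12 pos [ 0.4384 -0.1872  0.169 ] tilt [ 0. -0. -1.]
```

View pics/w1.png

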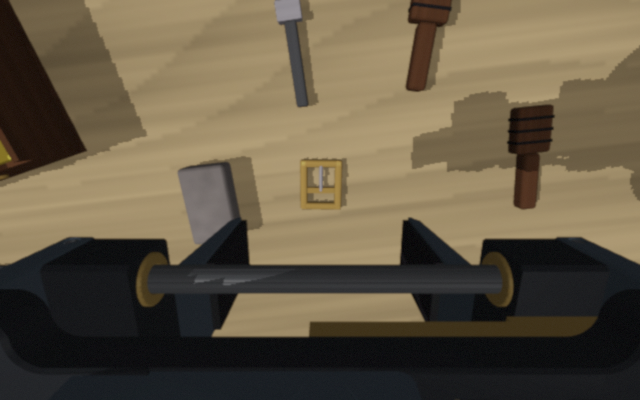

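Buckle is at (321,184) between the stone (210,200) and slickers; descending on it.

Call:
step_arm --commands '[{"linear":[3,-3,0],"roll":0.014,"hand":-1},{"linear":[0,0,25],"roll":0,"hand":-1},{"linear":[0,0,25],"roll":0,"hand":-1},{"linear":[0,0,25],"roll":0,"hand":-1},{"linear":[0,0,25],"roll":0,"hand":-1},{"linear":[0,0,25],"roll":0,"hand":-1},{"linear":[0,0,20],"roll":0,"hand":-1},{"linear":[0,0,12],"roll":0,"hand":-1},{"linear":[0,0,8],"roll":0,"hand":-1},{"linear":[0,0,0],"roll":0,"hand":-1}]'

```text
clock: 4.6
position: [0.4417, -0.1846, 0.0038]
orientation: [-3.134, 0.211, 0.0]
ft_force: [-0.1, -0.3, -0.1]
opening: 0.091
finger_force: 0.0
```

Call:
step_arm --commands '[{"linear":[0,0,0],"roll":0,"hand":1},{"linear":[0,0,0],"roll":0,"hand":1},{"linear":[0,0,0],"roll":0,"hand":1},{"linear":[0,0,0],"roll":0,"hand":1},{"linear":[0,0,0],"roll":0,"hand":1},{"linear":[0,0,-20],"roll":0,"hand":1},{"linear":[0,0,-40],"roll":0,"hand":1},{"linear":[0,0,-40],"roll":0,"hand":1},{"linear":[0,0,-40],"roll":0,"hand":1},{"linear":[0,0,0],"roll":0,"hand":1}]'

```text
clock: 5.85
position: [0.4432, -0.1853, 0.1465]
orientation: [3.133, -0.21, 0.007]
ft_force: [0.2, 1.1, -1.4]
opening: 0.0455
finger_force: 30.0
```

Run:
```python
from h import *
go(.5666,.2214,.15,.19)
```

```text
lin mm [  67.9 -419.5   -3.8] roll -0.324 alt roll 2.817 j6 1.26 cur yaw -0.134 pos [ 0.4432 -0.1853  0.1465] tilt [ 0.004 -0.002 -1.   ]
```

Call:
step_arm --commands '[{"linear":[6,-38,-2],"roll":0,"hand":1},{"linear":[6,-38,-2],"roll":0,"hand":1},{"linear":[6,-38,0],"roll":0,"hand":1},{"linear":[6,-38,0],"roll":0,"hand":1},{"linear":[6,-38,0],"roll":0,"hand":1},{"linear":[6,-38,0],"roll":0,"hand":1},{"linear":[6,-38,0],"roll":0,"hand":1},{"linear":[6,-38,0],"roll":0,"hand":1},{"linear":[6,-38,0],"roll":0,"hand":1},{"linear":[7,-38,0],"roll":0,"hand":1}]'

```text
clock: 7.1
position: [0.5525, 0.1849, 0.1465]
orientation: [3.134, -0.21, -0.003]
ft_force: [0.2, -0.5, -0.7]
opening: 0.0456
finger_force: 30.0
```

Call:
step_arm --commands '[{"linear":[7,-40,0],"roll":0,"hand":1},{"linear":[0,0,0],"roll":-0.162,"hand":1},{"linear":[0,0,0],"roll":-0.162,"hand":1},{"linear":[0,0,25],"roll":0,"hand":1},{"linear":[0,0,25],"roll":0,"hand":1},{"linear":[0,0,15],"roll":0,"hand":1},{"linear":[0,0,0],"roll":0,"hand":1},{"linear":[0,0,0],"roll":0,"hand":-0.5},{"linear":[0,0,0],"roll":0,"hand":-0.5},{"linear":[0,0,0],"roll":0,"hand":-0.5}]'

```text
clock: 8.35
position: [0.5656, 0.2227, 0.0836]
orientation: [-3.127, -0.298, -0.002]
ft_force: [-0.2, -1.0, -0.3]
opening: 0.0679
finger_force: 0.0
```

Call:
step_arm --commands '[{"linear":[0,0,-25],"roll":0,"hand":-0.5},{"linear":[0,0,-30],"roll":0,"hand":-0.5},{"linear":[0,0,-30],"roll":0,"hand":-0.5},{"linear":[0,0,-30],"roll":0,"hand":-0.5},{"linear":[-30,0,0],"roll":0,"hand":-0.5},{"linear":[-30,0,0],"roll":0,"hand":-0.5},{"linear":[0,0,0],"roll":0,"hand":-0.5},{"linear":[0,0,0],"roll":0,"hand":-0.5},{"linear":[0,0,0],"roll":0,"hand":-0.5},{"linear":[0,0,0],"roll":0,"hand":-0.5}]'

```text
clock: 9.6
position: [0.5068, 0.2113, 0.1979]
orientation: [-3.127, -0.297, 0.0]
ft_force: [0.5, 0.1, 0.0]
opening: 0.0681
finger_force: 0.0
```

Run:
```python
from h import *
s=optics.snapshot('wrist');save(s,'w2');W=world(s)
p=blob(W,(.487,.208),.112,.135,.06);print(rect(p),len(p),p.mean(0))
print([(d['position'],d['confidence']) for d in optics.pinpoint('till_grip',s)])
go(.487,.208,.104,.19)
```

```text
(array([488.8, 207.1]), array([22. , 14.6]), -79.4) 537 [0.49062391 0.20765671 0.12586908]
[([0.4867, 0.2067, 0.1197], 0.7)]
lin mm [-19.9  -0.5  93.8] roll -0.0 alt roll 3.141 j6 1.73 cur yaw 0.19 pos [0.5066 0.2113 0.1978] tilt [-0. -0. -1.]
```

View pics/w2.png

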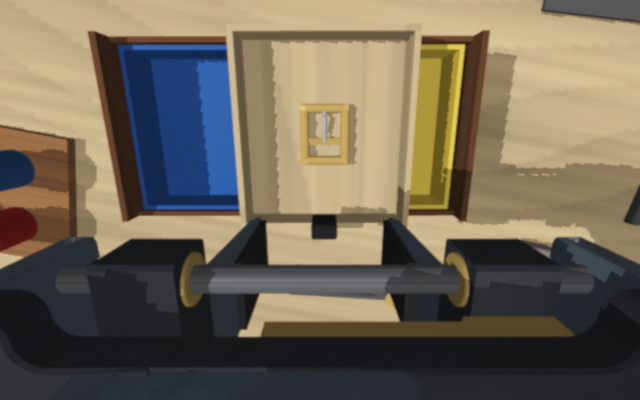

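The buckle lies in the till at (325,134), and the tab is at (324,228). Next I pinch the tab and slide it towards yellow.

Call:
step_arm --commands '[{"linear":[-18,-1,0],"roll":0,"hand":-0.5},{"linear":[0,0,25],"roll":0,"hand":-0.5},{"linear":[0,0,25],"roll":0,"hand":-0.5},{"linear":[0,0,25],"roll":0,"hand":-0.5},{"linear":[0,0,17],"roll":0,"hand":-0.5},{"linear":[0,0,0],"roll":0,"hand":1},{"linear":[0,0,0],"roll":0,"hand":1},{"linear":[0,0,0],"roll":0,"hand":1},{"linear":[0,0,0],"roll":0,"hand":1},{"linear":[0,0,0],"roll":0,"hand":1}]'

```text
clock: 10.95
position: [0.4886, 0.2088, 0.1062]
orientation: [-3.127, -0.298, -0.001]
ft_force: [0.3, -0.5, 2.4]
opening: 0.022
finger_force: 30.1
```

Call:
step_arm --commands '[{"linear":[0,10,0],"roll":0,"hand":1},{"linear":[0,12,0],"roll":0,"hand":1},{"linear":[0,12,0],"roll":0,"hand":1},{"linear":[0,10,0],"roll":0,"hand":1},{"linear":[0,8,0],"roll":0,"hand":1},{"linear":[0,2,0],"roll":0,"hand":1},{"linear":[0,0,0],"roll":0,"hand":1},{"linear":[0,0,0],"roll":0,"hand":-0.5},{"linear":[0,0,0],"roll":0,"hand":-0.5},{"linear":[0,0,-20],"roll":0,"hand":-0.5}]'

```text
clock: 12.2
position: [0.4977, 0.1549, 0.125]
orientation: [3.127, 0.297, -0.004]
ft_force: [-0.4, 1.1, -0.4]
opening: 0.0486
finger_force: 0.0
```

Run:
```python
from h import *
s=optics.snapshot('top');W=world(s)
p=blob(W,(.575,.17),.085,.11,.15);print('till',rect(p),len(p))
p=blob(W,(.576,-.174),.004,.03,.08);print('iron',rect(p),p.mean(0))
print([(d['position'],d['confidence']) for d in optics.pinpoint('iron1',s)])
go(.576,-.174,.16,-.07)
```

```text
till (array([576.1, 171.4]), array([172.2, 157.1]), 10.9) 407
iron (array([ 583.1, -173.6]), array([111. ,  22.5]), -3.6) [ 0.58589298 -0.17528634  0.01031082]
[([0.6942, -0.3433, 0.0004], 0.52), ([0.5783, -0.1721, -0.0053], 0.48), ([0.5699, -0.3005, 0.0038], 0.33)]
lin mm [ 13.  338.  -32.7] roll 0.259 alt roll -2.882 j6 1.64 cur yaw 0.189 pos [0.4997 0.1555 0.1272] tilt [ 0.002  0.    -1.   ]
```

Call:
step_arm --commands '[{"linear":[0,0,-35],"roll":0,"hand":-0.5},{"linear":[2,38,0],"roll":0,"hand":-0.5},{"linear":[1,38,0],"roll":0,"hand":-0.5},{"linear":[1,38,0],"roll":0,"hand":-0.5},{"linear":[1,38,0],"roll":0,"hand":-0.5},{"linear":[1,38,0],"roll":0,"hand":-0.5},{"linear":[2,38,0],"roll":0,"hand":-0.5},{"linear":[2,38,0],"roll":0,"hand":-0.5},{"linear":[2,38,0],"roll":0,"hand":-0.5},{"linear":[1,34,0],"roll":0,"hand":-0.5}]'

```text
clock: 13.55
position: [0.5751, -0.1755, 0.1602]
orientation: [3.128, 0.297, -0.001]
ft_force: [-0.4, 0.8, 1.0]
opening: 0.0689
finger_force: 0.0
```

Call:
step_arm --commands '[{"linear":[0,0,20],"roll":0.126,"hand":-0.5},{"linear":[0,0,20],"roll":0.126,"hand":-0.5},{"linear":[0,0,0],"roll":0,"hand":-0.5},{"linear":[0,0,0],"roll":0,"hand":-0.5},{"linear":[0,0,0],"roll":0,"hand":-0.5},{"linear":[0,0,0],"roll":0,"hand":-0.5},{"linear":[0,0,0],"roll":0,"hand":-0.5},{"linear":[0,0,0],"roll":0,"hand":-0.5},{"linear":[0,0,0],"roll":0,"hand":-0.5},{"linear":[0,0,0],"roll":0,"hand":-0.5}]'

```text
clock: 14.8
position: [0.5752, -0.1737, 0.1209]
orientation: [-3.14, 0.098, 0.0]
ft_force: [-0.9, 0.2, 0.1]
opening: 0.0683
finger_force: 0.0
```

Run:
```python
from h import *
s=optics.snapshot('wrist');W=world(s)
p=blob(W,(.583,-.174),.004,.025,.09);print(rect(p),len(p),p.mean(0))
go(.5751,-.1735,.004,-.063)
```

```text
(array([ 582.3, -174.8]), array([111.6,  24. ]), 0.6) 1737 [ 0.59015546 -0.17496238  0.01206076]
lin mm [-1.000e-01 -2.000e-01  1.169e+02] roll 0.001 alt roll -3.141 j6 1.3 cur yaw -0.062 pos [ 0.5752 -0.1737  0.1209] tilt [-0.  0. -1.]
```

Call:
step_arm --commands '[{"linear":[-1,1,20],"roll":-0.04,"hand":-0.5},{"linear":[0,0,25],"roll":0,"hand":-0.5},{"linear":[0,0,25],"roll":0,"hand":-0.5},{"linear":[0,0,25],"roll":0,"hand":-0.5},{"linear":[0,0,15],"roll":0,"hand":-0.5},{"linear":[0,0,7],"roll":0,"hand":-0.5},{"linear":[0,0,0],"roll":0,"hand":-0.5},{"linear":[0,0,0],"roll":0,"hand":1},{"linear":[0,0,0],"roll":0,"hand":1},{"linear":[0,0,0],"roll":0,"hand":1}]'

```text
clock: 16.1
position: [0.5743, -0.1747, 0.0043]
orientation: [3.141, -0.035, 0.001]
ft_force: [0.4, 0.4, 0.1]
opening: 0.041
finger_force: 0.0
```

Call:
step_arm --commands '[{"linear":[0,0,0],"roll":0,"hand":1},{"linear":[0,0,0],"roll":0,"hand":1},{"linear":[0,0,0],"roll":0,"hand":1},{"linear":[0,0,-20],"roll":0,"hand":1},{"linear":[0,0,-30],"roll":0,"hand":1},{"linear":[0,0,-40],"roll":0,"hand":1},{"linear":[0,0,-40],"roll":0,"hand":1},{"linear":[0,0,-40],"roll":0,"hand":1},{"linear":[0,0,0],"roll":0,"hand":1},{"linear":[0,0,0],"roll":0,"hand":1}]'

```text
clock: 17.35
position: [0.5738, -0.1745, 0.1741]
orientation: [3.141, -0.035, 0.0]
ft_force: [-0.5, -0.3, -0.5]
opening: 0.0115
finger_force: 30.0
```

Run:
```python
from h import *
go(.547,.330,.17,.19+np.pi/2)
```

```text
lin mm [ -38.  -503.8    4.1] roll 1.359 alt roll -1.783 j6 1.26 cur yaw -0.022 pos [ 0.5738 -0.1745  0.1741] tilt [ 0. -0. -1.]
```

Call:
step_arm --commands '[{"linear":[-3,-36,0],"roll":0,"hand":1},{"linear":[-3,-36,0],"roll":0,"hand":1},{"linear":[-3,-36,0],"roll":0,"hand":1},{"linear":[-3,-36,0],"roll":0,"hand":1},{"linear":[-3,-36,0],"roll":0,"hand":1},{"linear":[-3,-36,0],"roll":0,"hand":1},{"linear":[-3,-36,0],"roll":0,"hand":1},{"linear":[-3,-36,0],"roll":0,"hand":1},{"linear":[-3,-36,0],"roll":0,"hand":1},{"linear":[-3,-36,0],"roll":0,"hand":1}]'

```text
clock: 18.6
position: [0.5511, 0.1869, 0.1727]
orientation: [3.141, -0.035, -0.003]
ft_force: [0.2, 0.0, -0.8]
opening: 0.0114
finger_force: 30.0
```

Call:
step_arm --commands '[{"linear":[-3,-36,0],"roll":0,"hand":1},{"linear":[-3,-36,0],"roll":0,"hand":1},{"linear":[-2,-36,0],"roll":0,"hand":1},{"linear":[0,-28,0],"roll":0,"hand":1},{"linear":[0,0,0],"roll":-0.178,"hand":1},{"linear":[0,0,0],"roll":-0.178,"hand":1},{"linear":[0,0,0],"roll":-0.178,"hand":1},{"linear":[0,0,0],"roll":-0.178,"hand":1},{"linear":[0,0,0],"roll":-0.178,"hand":1},{"linear":[0,0,0],"roll":-0.178,"hand":1}]'

```text
clock: 19.85
position: [0.5464, 0.3217, 0.1725]
orientation: [-2.717, -1.577, 0.004]
ft_force: [0.1, 0.0, -0.2]
opening: 0.0116
finger_force: 30.0
```

Call:
step_arm --commands '[{"linear":[0,0,0],"roll":-0.178,"hand":1},{"linear":[0,0,0],"roll":-0.178,"hand":1},{"linear":[0,0,0],"roll":-0.178,"hand":1},{"linear":[0,0,0],"roll":-0.181,"hand":1},{"linear":[0,0,0],"roll":0,"hand":1},{"linear":[0,0,0],"roll":0,"hand":1},{"linear":[0,0,0],"roll":0,"hand":1},{"linear":[0,0,0],"roll":0,"hand":1},{"linear":[0,0,0],"roll":0,"hand":1},{"linear":[0,0,0],"roll":0,"hand":1}]'

```text
clock: 21.1
position: [0.5472, 0.3221, 0.174]
orientation: [-2.001, -2.422, -0.0]
ft_force: [0.1, 0.6, -0.5]
opening: 0.0121
finger_force: 30.0
```

Run:
```python
from h import *
s=optics.snapshot('wrist');save(s,'w3')
go(.547,.322,.03,.19+np.pi/2)
```

```text
lin mm [-1.00e-01 -2.00e-01  1.44e+02] roll -0.0 alt roll 3.141 j6 0.31 cur yaw 1.761 pos [0.5472 0.3221 0.174 ] tilt [ 0.  0. -1.]
```

View pics/w3.png

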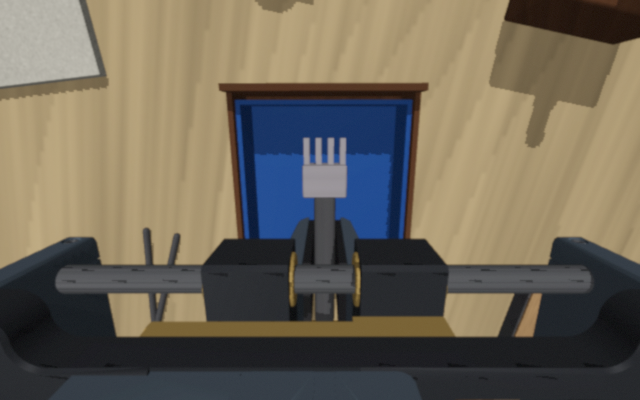

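The iron is held (head at 324,170) and aligned over the blue box. Lowering it, then releasing and retreating.

Call:
step_arm --commands '[{"linear":[0,0,30],"roll":0,"hand":1},{"linear":[0,0,30],"roll":0,"hand":1},{"linear":[0,0,30],"roll":0,"hand":1},{"linear":[0,0,25],"roll":0,"hand":1},{"linear":[0,0,20],"roll":0,"hand":1},{"linear":[0,0,11],"roll":0,"hand":1},{"linear":[0,0,0],"roll":0,"hand":1},{"linear":[0,0,0],"roll":0,"hand":0.3},{"linear":[0,0,0],"roll":0,"hand":0.3},{"linear":[0,0,0],"roll":0,"hand":0.3}]'

```text
clock: 22.4
position: [0.5474, 0.3223, 0.0285]
orientation: [2.0, 2.422, 0.001]
ft_force: [-0.2, 0.0, 0.5]
opening: 0.0318
finger_force: 0.0
```

Call:
step_arm --commands '[{"linear":[0,0,-30],"roll":0,"hand":0.3},{"linear":[0,0,-40],"roll":0,"hand":0.3},{"linear":[0,0,-40],"roll":0,"hand":0.3},{"linear":[0,0,-50],"roll":0,"hand":-0.4},{"linear":[0,0,0],"roll":0.178,"hand":-0.4},{"linear":[0,0,0],"roll":0.178,"hand":-0.4},{"linear":[0,0,0],"roll":0.178,"hand":-0.4},{"linear":[0,0,0],"roll":0.178,"hand":-0.4},{"linear":[0,0,0],"roll":0.178,"hand":-0.4},{"linear":[0,0,0],"roll":0.178,"hand":-0.4}]'

```text
clock: 23.65
position: [0.5472, 0.3221, 0.1882]
orientation: [-2.958, -1.058, -0.001]
ft_force: [-0.3, -0.5, 0.0]
opening: 0.0636
finger_force: 0.0
```

Run:
```python
from h import *
s=optics.snapshot('wrist');save(s,'w4');W=world(s)
p=blob(W,(.495,.156),.112,.135,.06);print(rect(p),len(p),p.mean(0))
go(.495,.156,.16,.19)
```

```text
Traceback (most recent call last):
  File "h.py", line 15, in blob
    k=1+np.argmax(st[1:,4]) ; return W[l==k]
        ~~~~~~~~~^^^^^^^^^^
ValueError: attempt to get argmax of an empty sequence
```

View pics/w4.png

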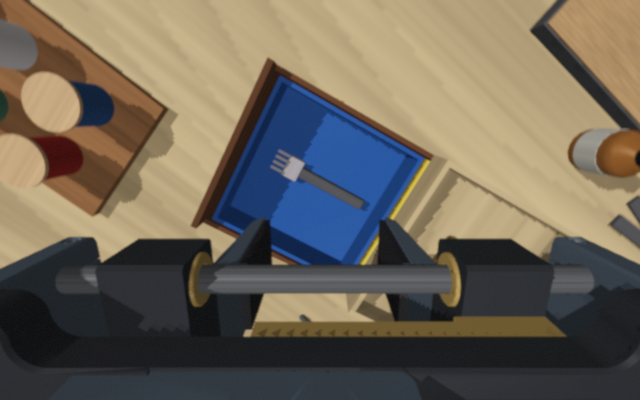

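The iron lies flat in the blue box (290,165 to 360,203). Back to the tab.

Run:
```python
from h import *
go(.498,.156,.188,.19)
```

```text
lin mm [-142.4   98.5    0.2] roll 0.488 alt roll -2.654 j6 1.39 cur yaw 0.678 pos [0.5472 0.3221 0.1882] tilt [ 0.  0. -1.]
```

Call:
step_arm --commands '[{"linear":[-28.5,19.7,0],"roll":0,"hand":-0.4},{"linear":[-28.5,19.7,0],"roll":0,"hand":-0.4},{"linear":[-28.5,19.7,0],"roll":0,"hand":-0.4},{"linear":[-28.5,19.7,0],"roll":0,"hand":-0.4},{"linear":[-28.4,19.7,0],"roll":0,"hand":-0.4},{"linear":[0,0,0],"roll":0.163,"hand":-0.4},{"linear":[0,0,0],"roll":0.163,"hand":-0.4},{"linear":[0,0,0],"roll":0.162,"hand":-0.4},{"linear":[0,0,0],"roll":0,"hand":-0.4},{"linear":[0,0,0],"roll":0,"hand":-0.4}]'

```text
clock: 24.95
position: [0.5005, 0.1554, 0.1881]
orientation: [-3.124, -0.329, -0.0]
ft_force: [0.2, -0.8, 0.1]
opening: 0.0637
finger_force: 0.0
```

Run:
```python
from h import *
s=optics.snapshot('wrist');W=world(s)
p=blob(W,(.498,.157),.112,.135,.06);print(rect(p),len(p),p.mean(0))
go(.498,.156,.106,.19)
```

```text
(array([498.6, 157. ]), array([21.8, 14.4]), -78.9) 588 [0.50019422 0.15731782 0.12602857]
lin mm [-2.3 -1.1 82. ] roll 0.019 alt roll -3.123 j6 1.62 cur yaw 0.209 pos [0.5005 0.1554 0.188 ] tilt [ 0.  0. -1.]
```

Call:
step_arm --commands '[{"linear":[-2,-1,20],"roll":0.019,"hand":-0.4},{"linear":[0,0,25],"roll":0,"hand":-0.4},{"linear":[0,0,25],"roll":0,"hand":-0.4},{"linear":[0,0,12],"roll":0,"hand":-0.4},{"linear":[0,0,0],"roll":0,"hand":1},{"linear":[0,0,0],"roll":0,"hand":1},{"linear":[0,0,0],"roll":0,"hand":1},{"linear":[0,0,0],"roll":0,"hand":1},{"linear":[0,-4,0],"roll":0,"hand":1},{"linear":[0,-10,0],"roll":0,"hand":1}]'

```text
clock: 26.25
position: [0.496, 0.1697, 0.1064]
orientation: [3.128, 0.291, 0.001]
ft_force: [-1.4, -2.3, 6.5]
opening: 0.0217
finger_force: 30.0
```

Call:
step_arm --commands '[{"linear":[0,-16,0],"roll":0,"hand":1},{"linear":[0,-18,0],"roll":0,"hand":1},{"linear":[0,-18,0],"roll":0,"hand":1},{"linear":[0,-18,0],"roll":0,"hand":1},{"linear":[0,-18,0],"roll":0,"hand":1},{"linear":[0,-18,0],"roll":0,"hand":1},{"linear":[0,-16,0],"roll":0,"hand":1},{"linear":[0,-12,0],"roll":0,"hand":1},{"linear":[0,-7,0],"roll":0,"hand":1},{"linear":[0,-4,0],"roll":0,"hand":1}]'

```text
clock: 27.5
position: [0.4683, 0.3125, 0.1064]
orientation: [3.127, 0.292, -0.002]
ft_force: [-6.2, -3.6, 12.9]
opening: 0.0215
finger_force: 30.0
```

Call:
step_arm --commands '[{"linear":[0,-3,0],"roll":0,"hand":1},{"linear":[0,-1,0],"roll":0,"hand":1},{"linear":[0,0,0],"roll":0,"hand":1},{"linear":[0,0,0],"roll":0,"hand":-0.3},{"linear":[0,0,0],"roll":0,"hand":-0.3},{"linear":[0,0,-30],"roll":0,"hand":-0.3},{"linear":[0,0,-40],"roll":0,"hand":-0.3},{"linear":[0,0,0],"roll":0,"hand":-0.3},{"linear":[0,0,0],"roll":0,"hand":-0.3},{"linear":[0,0,0],"roll":0,"hand":-0.3}]'

```text
clock: 28.75
position: [0.4677, 0.3158, 0.1748]
orientation: [3.127, 0.291, -0.002]
ft_force: [0.4, 0.6, -0.1]
opening: 0.0593
finger_force: 0.0
```

Run:
```python
from h import *
s=optics.snapshot('top');W=world(s);save(s,'top3')
p=blob(W,(.545,.33),.085,.11,.15);print('till',rect(p),len(p))
for c in [(.445,-.409),(.5815,-.305)]:
  p=blob(W,c,.006,.03,.09);print(rect(p),p.mean(0))
print([(d['position'],d['confidence']) for d in optics.pinpoint('slicker1',s)])
go(.57,-.30,.176,-.2)
```

```text
till (array([545.8, 329.4]), array([172.5, 158.1]), 10.8) 571
(array([ 443.5, -409.6]), array([110.9,  36.9]), -1.0) [ 0.45264237 -0.40849293  0.01610915]
(array([ 581.3, -304.3]), array([109.8,  36.8]), -13.3) [ 0.59002793 -0.30526727  0.01638498]
[([0.433, -0.4073, -0.0029], 0.83), ([0.5721, -0.3036, 0.0049], 0.77)]
lin mm [-1.340e+01  6.241e+02 -6.000e-01] roll 0.386 alt roll -2.756 j6 1.94 cur yaw 0.186 pos [0.4678 0.3159 0.175 ] tilt [-0.001 -0.001 -1.   ]
```

View pics/top3.png

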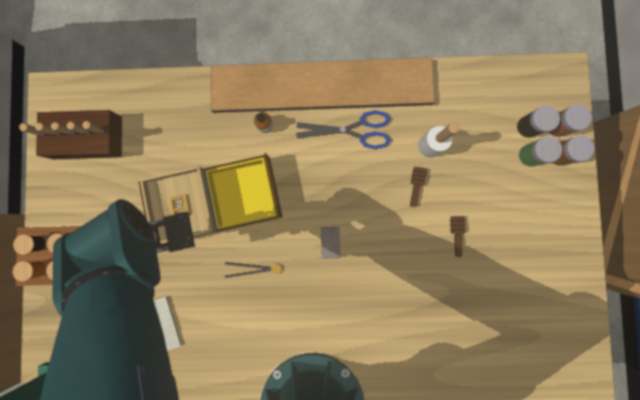

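The till is at the blue stop with the buckle in it (180,203), and yellow is open (240,190). Both slickers are still where they were and there are no extra items. Heading for slicker 2.

Call:
step_arm --commands '[{"linear":[-1,39,0],"roll":0,"hand":-0.5},{"linear":[-1,39,0],"roll":0,"hand":-0.5},{"linear":[-1,39,0],"roll":0,"hand":-0.5},{"linear":[-1,39,0],"roll":0,"hand":-0.5},{"linear":[-1,39,0],"roll":0,"hand":-0.5},{"linear":[-1,39,0],"roll":0,"hand":-0.5},{"linear":[-1,39,0],"roll":0,"hand":-0.5},{"linear":[-1,39,0],"roll":0,"hand":-0.5},{"linear":[-1,39,0],"roll":0,"hand":-0.5},{"linear":[-1,39,0],"roll":0,"hand":-0.5}]'

```text
clock: 30.1
position: [0.5303, -0.0703, 0.1754]
orientation: [-3.128, -0.291, 0.001]
ft_force: [0.8, -0.2, 0.2]
opening: 0.0681
finger_force: 0.0
```

Call:
step_arm --commands '[{"linear":[-1,39,0],"roll":0,"hand":-0.5},{"linear":[-1,39,0],"roll":0,"hand":-0.5},{"linear":[-1,39,0],"roll":0,"hand":-0.5},{"linear":[0,39,0],"roll":0,"hand":-0.5},{"linear":[0,39,0],"roll":0,"hand":-0.5},{"linear":[0,39,0],"roll":0,"hand":-0.5},{"linear":[0,0,15],"roll":0.139,"hand":-0.5},{"linear":[0,0,15],"roll":0.139,"hand":-0.5},{"linear":[0,0,15],"roll":0.138,"hand":-0.5},{"linear":[0,0,0],"roll":0,"hand":-0.5}]'

```text
clock: 31.35
position: [0.5699, -0.2991, 0.1294]
orientation: [-3.12, 0.359, 0.004]
ft_force: [-0.5, -0.5, 0.3]
opening: 0.0685
finger_force: 0.0
```

Run:
```python
from h import *
s=optics.snapshot('wrist');W=world(s)
p=blob(W,(.58,-.305),.006,.03,.09);print(rect(p),len(p),p.mean(0))
go(.5705,-.302,.006,-.23)
```

```text
(array([ 581.8, -304.1]), array([108.3,  35.9]), -14.1) 3151 [ 0.59363816 -0.3070508   0.01835871]
lin mm [  0.9   2.6 124.3] roll 0.003 alt roll -3.139 j6 1.28 cur yaw -0.227 pos [ 0.5704 -0.2994  0.1303] tilt [-0.001  0.001 -1.   ]
```

Call:
step_arm --commands '[{"linear":[1,2.5,20],"roll":0.01,"hand":-0.5},{"linear":[0,0,25],"roll":0,"hand":-0.5},{"linear":[0,0,25],"roll":0,"hand":-0.5},{"linear":[0,0,25],"roll":0,"hand":-0.5},{"linear":[0,0,20],"roll":0,"hand":-0.5},{"linear":[0,0,9],"roll":0,"hand":-0.5},{"linear":[0,0,0],"roll":0,"hand":-0.5},{"linear":[0,0,0],"roll":0,"hand":1},{"linear":[0,0,0],"roll":0,"hand":1},{"linear":[0,0,0],"roll":0,"hand":1}]'

```text
clock: 32.65
position: [0.5714, -0.3024, 0.0074]
orientation: [3.119, -0.376, 0.001]
ft_force: [-0.2, 0.1, 0.3]
opening: 0.0413
finger_force: 0.0
```

Call:
step_arm --commands '[{"linear":[0,0,0],"roll":0,"hand":1},{"linear":[0,0,0],"roll":0,"hand":1},{"linear":[0,0,-20],"roll":0,"hand":1},{"linear":[0,0,-30],"roll":0,"hand":1},{"linear":[0,0,-40],"roll":0,"hand":1},{"linear":[0,0,-40],"roll":0,"hand":1},{"linear":[0,0,-40],"roll":0,"hand":1},{"linear":[0,0,0],"roll":0,"hand":1},{"linear":[0,0,0],"roll":0,"hand":1},{"linear":[0,0,0],"roll":0,"hand":1}]'

```text
clock: 33.9
position: [0.5705, -0.3018, 0.1759]
orientation: [-3.118, 0.376, 0.003]
ft_force: [0.6, -0.8, -0.3]
opening: 0.0178
finger_force: 30.0
```

Run:
```python
from h import *
c,s=np.cos(.19),np.sin(.19)
def ch(x,y): return .561+c*x-s*y,.250+s*x+c*y
x,y=ch(.035,-.081-.003);print(x,y);go(x,y,.17,.19+np.pi/2)
x,y=ch(-.035,-.081-.003);print(x,y)
```

```text
0.6112342954071306 0.17412170557432682
lin mm [ -73.6 -472.     6.2] roll 1.141 alt roll -2.001 j6 1.29 cur yaw -0.24 pos [ 0.5705 -0.3018  0.1759] tilt [-0.002  0.001 -1.   ]
0.5424939989489217 0.1609015829259718
```

Call:
step_arm --commands '[{"linear":[-6,-39,0],"roll":0,"hand":1},{"linear":[-6,-39,0],"roll":0,"hand":1},{"linear":[-6,-39,0],"roll":0,"hand":1},{"linear":[-6,-39,0],"roll":0,"hand":1},{"linear":[-6,-39,0],"roll":0,"hand":1},{"linear":[-6,-39,0],"roll":0,"hand":1},{"linear":[-6,-39,0],"roll":0,"hand":1},{"linear":[-6,-39,0],"roll":0,"hand":1},{"linear":[-6,-39,0],"roll":0,"hand":1},{"linear":[-6,-39,0],"roll":0,"hand":1}]'

```text
clock: 35.15
position: [0.6051, 0.0921, 0.1759]
orientation: [3.119, -0.376, -0.003]
ft_force: [-0.3, -0.3, 0.5]
opening: 0.0177
finger_force: 30.0
```

Call:
step_arm --commands '[{"linear":[-6,-39,0],"roll":0,"hand":1},{"linear":[-6,-38,0],"roll":0,"hand":1},{"linear":[0,0,0],"roll":-0.182,"hand":1},{"linear":[0,0,0],"roll":-0.182,"hand":1},{"linear":[0,0,0],"roll":-0.182,"hand":1},{"linear":[0,0,0],"roll":-0.182,"hand":1},{"linear":[0,0,0],"roll":-0.182,"hand":1},{"linear":[0,0,0],"roll":-0.182,"hand":1},{"linear":[0,0,0],"roll":-0.182,"hand":1},{"linear":[0,0,0],"roll":-0.182,"hand":1}]'

```text
clock: 36.4
position: [0.6117, 0.1684, 0.1758]
orientation: [-2.573, -1.802, 0.003]
ft_force: [0.1, -0.1, -0.1]
opening: 0.0176
finger_force: 30.0
```

Call:
step_arm --commands '[{"linear":[0,0,0],"roll":-0.182,"hand":1},{"linear":[0,0,0],"roll":-0.182,"hand":1},{"linear":[0,0,0],"roll":-0.181,"hand":1},{"linear":[0,0,0],"roll":0,"hand":1},{"linear":[0,0,0],"roll":0,"hand":1},{"linear":[0,0,0],"roll":0,"hand":1},{"linear":[0,0,0],"roll":0,"hand":1},{"linear":[0,0,0],"roll":0,"hand":1},{"linear":[0,0,0],"roll":0,"hand":1},{"linear":[0,0,0],"roll":0,"hand":1}]'

```text
clock: 37.65
position: [0.6123, 0.1685, 0.177]
orientation: [2.001, 2.422, 0.0]
ft_force: [0.4, -0.1, -0.8]
opening: 0.0175
finger_force: 30.0
```

Run:
```python
from h import *
s=optics.snapshot('wrist');save(s,'w5')
go(.612,.169,.03,.19+np.pi/2)
```

```text
lin mm [  0.5  -0.2 147. ] roll -0.0 alt roll 3.141 j6 0.04 cur yaw 1.761 pos [0.6123 0.1685 0.177 ] tilt [ 0.  0. -1.]
```

View pics/w5.png

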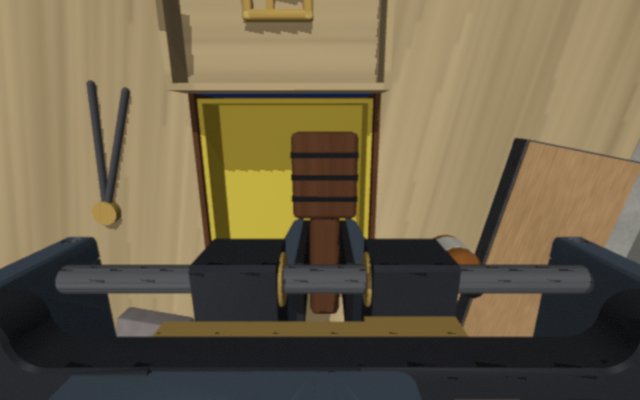

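Slicker is held over the yellow box, right of centre (324,175), clear of the far wall. Lowering.

Call:
step_arm --commands '[{"linear":[0,0,30],"roll":0,"hand":1},{"linear":[0,0,30],"roll":0,"hand":1},{"linear":[0,0,30],"roll":0,"hand":1},{"linear":[0,0,25],"roll":0,"hand":1},{"linear":[0,0,20],"roll":0,"hand":1},{"linear":[0,0,12],"roll":0,"hand":1},{"linear":[0,0,0],"roll":0,"hand":1},{"linear":[0,0,0],"roll":0,"hand":0.35},{"linear":[0,0,0],"roll":0,"hand":0.35},{"linear":[0,0,0],"roll":0,"hand":0.35}]'

```text
clock: 38.95
position: [0.6126, 0.1686, 0.0305]
orientation: [2.0, 2.422, 0.001]
ft_force: [-0.1, -0.8, 0.6]
opening: 0.0296
finger_force: 0.0
```

Call:
step_arm --commands '[{"linear":[0,0,-30],"roll":0,"hand":0.35},{"linear":[0,0,-40],"roll":0,"hand":0.35},{"linear":[0,0,-40],"roll":0,"hand":0.35},{"linear":[0,0,-40],"roll":0,"hand":-0.5},{"linear":[0,0,0],"roll":0.178,"hand":-0.5},{"linear":[0,0,0],"roll":0.178,"hand":-0.5},{"linear":[0,0,0],"roll":0.178,"hand":-0.5},{"linear":[0,0,0],"roll":0.178,"hand":-0.5},{"linear":[0,0,0],"roll":0.178,"hand":-0.5},{"linear":[0,0,0],"roll":0.178,"hand":-0.5}]'

```text
clock: 40.2
position: [0.6123, 0.1685, 0.1802]
orientation: [2.958, 1.058, 0.0]
ft_force: [0.1, -0.1, 0.0]
opening: 0.0684
finger_force: 0.0
```

Run:
```python
from h import *
s=optics.snapshot('top');W=world(s);save(s,'top4')
p=blob(W,(.445,-.409),.006,.03,.09);print(rect(p),p.mean(0))
p=blob(W,(.57,.17),.02,.04,.09);print('in yellow',rect(p),p.mean(0))
print([(d['position'],d['confidence']) for d in optics.pinpoint('slicker1',s)])
go(.433,-.4095,.13,-.02)
```

```text
(array([ 445.2, -409. ]), array([107.8,  36.5]), -1.9) [ 0.45283373 -0.40829298  0.01614608]
in yellow (array([615.2, 154.9]), array([64.4, 22.9]), -72.1) [0.61478588 0.15422264 0.02773404]
[([0.6087, 0.1713, 0.0144], 0.68), ([0.4361, -0.4093, -0.002], 0.64), ([0.7705, 0.1151, -0.0026], 0.47), ([0.3724, 0.0884, 0.0007], 0.25)]
lin mm [-506.3  331.4   50.1] roll 0.71 alt roll -2.431 j6 1.11 cur yaw 0.69 pos [0.6123 0.1685 0.1802] tilt [ 0.  0. -1.]
```

Call:
step_arm --commands '[{"linear":[-31.6,20.7,0],"roll":0,"hand":-0.5},{"linear":[-31.6,20.7,0],"roll":0,"hand":-0.5},{"linear":[-31.6,20.7,0],"roll":0,"hand":-0.5},{"linear":[-31.6,20.7,0],"roll":0,"hand":-0.5},{"linear":[-31.6,20.7,0],"roll":0,"hand":-0.5},{"linear":[-31.6,20.7,0],"roll":0,"hand":-0.5},{"linear":[-31.6,20.7,0],"roll":0,"hand":-0.5},{"linear":[-31.6,20.7,0],"roll":0,"hand":-0.5},{"linear":[-31.6,20.7,0],"roll":0,"hand":-0.5},{"linear":[-31.6,20.7,0],"roll":0,"hand":-0.5}]'

```text
clock: 41.55
position: [0.5009, -0.1938, 0.1802]
orientation: [2.952, 1.074, 0.001]
ft_force: [-0.2, -0.5, 1.1]
opening: 0.0685
finger_force: 0.0
```

Call:
step_arm --commands '[{"linear":[-31.6,20.7,0],"roll":0,"hand":-0.5},{"linear":[-31.6,20.7,0],"roll":0,"hand":-0.5},{"linear":[-31.6,20.7,0],"roll":0,"hand":-0.5},{"linear":[-31.6,20.7,0],"roll":0,"hand":-0.5},{"linear":[-31.6,20.7,0],"roll":0,"hand":-0.5},{"linear":[-31.6,20.7,0],"roll":0,"hand":-0.5},{"linear":[0,0,15],"roll":0.1775,"hand":-0.5},{"linear":[0,0,15],"roll":0.1775,"hand":-0.5},{"linear":[0,0,15],"roll":0.1775,"hand":-0.5},{"linear":[0,0,0],"roll":0.1775,"hand":-0.5}]'

```text
clock: 42.8
position: [0.4342, -0.4088, 0.1339]
orientation: [-3.14, 0.028, 0.002]
ft_force: [-0.9, 1.1, -0.1]
opening: 0.0683
finger_force: 0.0
```

Run:
```python
from h import *
s=optics.snapshot('wrist');W=world(s)
p=blob(W,(.445,-.409),.006,.03,.09);print(rect(p),len(p),p.mean(0))
go(.434,-.409,.006,-.03)
```

```text
(array([ 444. , -409.7]), array([108.6,  36. ]), -0.6) 3041 [ 0.45621897 -0.40962055  0.01831737]
lin mm [-5.000e-01  1.000e-01  1.285e+02] roll 0.003 alt roll -3.139 j6 0.8 cur yaw -0.027 pos [ 0.4345 -0.409   0.1345] tilt [-0.001  0.001 -1.   ]
```

Call:
step_arm --commands '[{"linear":[-1,0.5,25],"roll":-0.01,"hand":-0.5},{"linear":[0,0,25],"roll":0,"hand":-0.5},{"linear":[0,0,25],"roll":0,"hand":-0.5},{"linear":[0,0,25],"roll":0,"hand":-0.5},{"linear":[0,0,20],"roll":0,"hand":-0.5},{"linear":[0,0,8],"roll":0,"hand":-0.5},{"linear":[0,0,0],"roll":0,"hand":-0.5},{"linear":[0,0,0],"roll":0,"hand":1},{"linear":[0,0,0],"roll":0,"hand":1},{"linear":[0,0,0],"roll":0,"hand":1}]'

```text
clock: 44.1
position: [0.434, -0.4099, 0.0074]
orientation: [3.141, -0.011, 0.001]
ft_force: [-0.7, -0.2, 0.7]
opening: 0.0414
finger_force: 0.0
```

Call:
step_arm --commands '[{"linear":[0,0,0],"roll":0,"hand":1},{"linear":[0,0,0],"roll":0,"hand":1},{"linear":[0,0,-20],"roll":0,"hand":1},{"linear":[0,0,-30],"roll":0,"hand":1},{"linear":[0,0,-40],"roll":0,"hand":1},{"linear":[0,0,-40],"roll":0,"hand":1},{"linear":[0,0,-40],"roll":0,"hand":1},{"linear":[0,0,0],"roll":0,"hand":1},{"linear":[0,0,0],"roll":0,"hand":1},{"linear":[0,0,0],"roll":0,"hand":1}]'

```text
clock: 45.35
position: [0.4333, -0.4092, 0.176]
orientation: [-3.14, 0.011, 0.002]
ft_force: [0.4, 0.1, -1.0]
opening: 0.0175
finger_force: 30.0
```

Run:
```python
from h import *
go(.5435,.156,.175,.19+np.pi/2)
```

```text
lin mm [ 106.2 -566.     1.6] roll 1.374 alt roll -1.768 j6 0.78 cur yaw -0.007 pos [ 0.4333 -0.4092  0.176 ] tilt [-0.001  0.001 -1.   ]
```

Call:
step_arm --commands '[{"linear":[7.1,-37.7,0],"roll":0,"hand":1},{"linear":[7.1,-37.7,0],"roll":0,"hand":1},{"linear":[7.1,-37.7,0],"roll":0,"hand":1},{"linear":[7.1,-37.7,0],"roll":0,"hand":1},{"linear":[7.1,-37.7,0],"roll":0,"hand":1},{"linear":[7.1,-37.7,0],"roll":0,"hand":1},{"linear":[7.1,-37.7,0],"roll":0,"hand":1},{"linear":[7.1,-37.7,0],"roll":0,"hand":1},{"linear":[7.1,-37.7,0],"roll":0,"hand":1},{"linear":[7.1,-37.7,0],"roll":0,"hand":1}]'

```text
clock: 46.6
position: [0.5071, -0.032, 0.1761]
orientation: [-3.141, 0.011, 0.003]
ft_force: [-0.0, -0.1, -0.7]
opening: 0.0179
finger_force: 30.0
```

Call:
step_arm --commands '[{"linear":[7.1,-37.7,0],"roll":0,"hand":1},{"linear":[7.1,-37.7,0],"roll":0,"hand":1},{"linear":[7.1,-37.7,0],"roll":0,"hand":1},{"linear":[7.1,-37.7,0],"roll":0,"hand":1},{"linear":[7,-38,0],"roll":0,"hand":1},{"linear":[0,0,0],"roll":-0.177,"hand":1},{"linear":[0,0,0],"roll":-0.177,"hand":1},{"linear":[0,0,0],"roll":-0.177,"hand":1},{"linear":[0,0,0],"roll":-0.177,"hand":1},{"linear":[0,0,0],"roll":-0.177,"hand":1}]'

```text
clock: 47.85
position: [0.5437, 0.1551, 0.1759]
orientation: [-2.84, -1.343, 0.003]
ft_force: [-0.8, -0.1, -0.0]
opening: 0.0178
finger_force: 30.0
```

Call:
step_arm --commands '[{"linear":[0,0,0],"roll":-0.177,"hand":1},{"linear":[0,0,0],"roll":-0.177,"hand":1},{"linear":[0,0,0],"roll":-0.177,"hand":1},{"linear":[0,0,0],"roll":-0.177,"hand":1},{"linear":[0,0,0],"roll":-0.176,"hand":1},{"linear":[0,0,0],"roll":0,"hand":1},{"linear":[0,0,0],"roll":0,"hand":1},{"linear":[0,0,0],"roll":0,"hand":1},{"linear":[0,0,0],"roll":0,"hand":1},{"linear":[0,0,0],"roll":0,"hand":1}]'

```text
clock: 49.1
position: [0.5443, 0.1553, 0.177]
orientation: [2.0, 2.423, 0.0]
ft_force: [-0.4, -0.4, -0.7]
opening: 0.0179
finger_force: 30.0
```

Run:
```python
from h import *
s=optics.snapshot('wrist');save(s,'w6')
go(.5435,.156,.03,.19+np.pi/2)
```

```text
lin mm [  0.8  -0.6 147. ] roll 0.001 alt roll -3.141 j6 0.05 cur yaw 1.761 pos [0.5443 0.1553 0.177 ] tilt [ 0.  0. -1.]
```

View pics/w6.png

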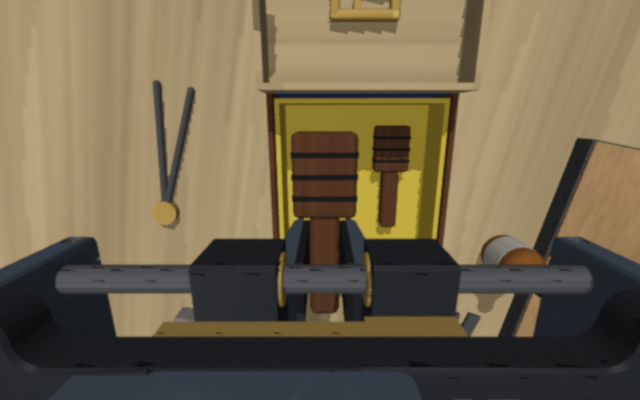

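The first slicker lies in the yellow box (390,170), and the second is held with free space beneath it (324,175). Lowering it.

Call:
step_arm --commands '[{"linear":[0,0,30],"roll":0,"hand":1},{"linear":[0,0,30],"roll":0,"hand":1},{"linear":[0,0,30],"roll":0,"hand":1},{"linear":[0,0,25],"roll":0,"hand":1},{"linear":[0,0,20],"roll":0,"hand":1},{"linear":[0,0,12],"roll":0,"hand":1},{"linear":[0,0,0],"roll":0,"hand":1},{"linear":[0,0,0],"roll":0,"hand":0.35},{"linear":[0,0,0],"roll":0,"hand":0.35},{"linear":[0,0,0],"roll":0,"hand":0.35}]'

```text
clock: 50.4
position: [0.5446, 0.1554, 0.0304]
orientation: [1.999, 2.423, 0.001]
ft_force: [0.1, 0.1, -0.1]
opening: 0.0295
finger_force: 0.0
```

Call:
step_arm --commands '[{"linear":[0,0,-30],"roll":0,"hand":0.35},{"linear":[0,0,-40],"roll":0,"hand":0.35},{"linear":[0,0,-40],"roll":0,"hand":0.35},{"linear":[0,0,-40],"roll":0,"hand":0},{"linear":[-30,0,-20],"roll":0,"hand":0},{"linear":[-40,0,0],"roll":0,"hand":0},{"linear":[-40,0,0],"roll":0,"hand":0},{"linear":[-40,0,0],"roll":0,"hand":0},{"linear":[0,0,0],"roll":0,"hand":0},{"linear":[0,0,0],"roll":0,"hand":0}]'

```text
clock: 51.65
position: [0.5726, 0.0083, 0.2]
orientation: [-2.0, -2.423, -0.0]
ft_force: [0.2, 0.7, -0.1]
opening: 0.0452
finger_force: 0.0
```

Run:
```python
from h import *
s=optics.snapshot('wrist');W=world(s)
t=optics.snapshot('top');Wt=world(t)
cv2.imwrite('pics/fin.png',np.vstack([s['color'][:300],t['color'][50:330]])[:,:,::-1])
p=blob(Wt,(.545,.33),.085,.11,.15);print('till',rect(p),len(p))
print([(d['position'],d['confidence']) for d in optics.pinpoint('till_in',t)],observe()['position'])
```

```text
till (array([545.5, 329.6]), array([172.5, 158.6]), 11.1) 728
[([0.545, 0.3284, 0.0653], 0.87)] [0.57256525 0.00886088 0.1999759 ]
```

View pics/fin.png

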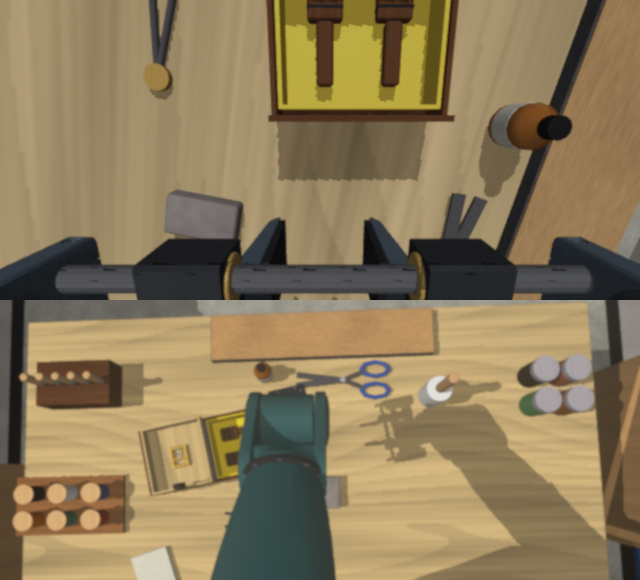

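Both slickers are in yellow (325,45 and 392,45), the buckle is in the till (180,455), the till is at the blue stop, and the bench is clear. Handing in.

```bash
python3 -c "
from rig import ticket
print(ticket.finish_job())"
```

```text
the job is handed in; nothing more can be done
None
```

I handed the job in at about 52 s on the robot's clock: the one iron is in the blue box, both slickers are in the yellow box, the one buckle is in the till, and the till is at its stop over the blue box. The hand-in returned no verdict.

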